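# Park the purple-capped tubes in the tube reader

## Robot

A 6-joint arm with a two-finger parallel gripper is mounted at the origin on a cart in front of the work surface, level with it; the furniture and walls round the work are solid. World frame = base frame: x ahead of the robot, y to its left, z up, the work surface at z = 0. Lengths are in mm, angles in degrees, forces in N, time in s.
With the tool pointing down it reaches from about 300 to 850 mm from the base axis. Payload 4.2 kg.
Tool frame: the origin (TCP) lies at the very end of the fingers, on their centre line; the grasp point (between the pads) lies 19 mm behind it; z points along the fingers, y is the line along which they close (so a half turn about z gives the same grasp; the last joint's range is limited). The gripper opens to 91 mm and grips with 3 to 60 N. Pads are 32 mm wide; open, the fingers measure 118 mm over their backs; the gripper's body (76 mm by 178 mm) begins 60 mm behind the grasp point.
Start: joints at [-65.432, 18.312, 89.639, -0, 72.044, -1.146], TCP at [249.489, -518.072, 213.976] pointing down, gripper open.
Joint ranges: [-177.97, 177.97], [-48.28, 115.42], [12.27, 149.76], [-77.06, 257.06], [2.81, 150.46], [-146.56, 146.56]. Speed limits (degrees/s): [147.25, 147.25, 180, 180, 180, 180].

## Interface

Orientations are given as [roll, pitch, yaw] about the fixed x, y, z axes, in that order (R = Rz(yaw) Ry(pitch) Rx(roll)).
In Python, from workcell import env, eyes gives the robot as it stands.
- The arm moves only by the tool send_rows, never from a script. Its argument "targets" is text: rows parted by semicolons, each of 7 numbers parted by spaces: the shift along the tool's x, y, z in m, then the turn, a rotation vector about the tool's x, y, z in degrees, then the opening in per cent of the stroke, from 0 (shut) to 100 (fully open). A call has 1 to 12 rows; each row is the pose to reach, as a shift and turn from the pose commanded when the call began, along the tool's axes at that moment; what a row does not reach only later rows make up. A row lasts 1/12 s, in which the tool goes at most 41.7 mm and 7.16 degrees, less where a joint would pass 70% of its speed; a pose out of reach is approached as far as the arm can. A call with a gripper value outside its range is refused whole. The fingers move at their own pace and stop on an object; "grip_force" is the grip in N (left out, the last holds). Time passes only in rows, so rows that repeat a pose let the fingers close. It gives the time, the measured TCP pose, the force, the opening and the grip force at its end, in the units of the state.
- env.state(): the state, without advancing time (a new reading comes with each control period).
- eyes.grab_frame(name): name is "scene" or "top" or "wrist"; returns a dict with "image" (384x512x3 uint8, blue, green, red), "fovy" (degrees; the focal length in pixels is half the picture's height over the tangent of half this angle, whatever the lens; pixels are square), "cx", "cy" (the principal point, pixels), "eye" and "attitude" of the camera in the world. Camera axes: x right, y up, looking along -z (the intrinsics and any distortion apply to the point x, -y, -z); pixel columns grow to the right and rows downward; lengths in mm; the calibration is good to about 2 mm. A picture is of the moment at which its call begins. There is no depth.
- env.job_done(): hands the job in; it is judged then, once.
The state is a dict: "time_s": time; "qpos": joint angles; "qvel": joint speeds; "effort": joint torques, N m; "ee_pos": TCP position; "ee_rot": TCP orientation; "force": force on the tool from outside, world axes, zero at the start; "torque": the same for the moment, N m; "gripper_width": finger opening in mm; "gripper_force": force on a finger pad.
Only numpy, scipy, OpenCV 4.12 (cv2) and the standard library are available. Lean on these libraries where they do the work, as an engineer would, in place of code of your own. Each camera call takes 0.05 s, during which the arm holds its last target. There are 200 camera calls.

## Task

Get the two purple-capped tubes in the reading station ready for reading: push the blue tab of each one's sprung slide straight in towards the reader block, past its brass stop pin, then let go so that the slide springs back against the pin and stays latched half way. Leave the yellow-capped tube's slide out at the front. Only push on the tabs: do not touch or lift the tubes, and leave the things standing around alone.

Things in the scene. Friction and masses are not known exactly. Their poses are not given: they have to be found in the camera images.
- station: tube reading station, fixed: grey plate 180 x 206 x 10 mm with three lanes at y +64, 0, -64 mm and a white reader block (x +56 to +92, 77 high) at the far end. Origin on the desk under the lanes (plate x -85 to +95). +x points from the tabs to the block: the direction every slide is pushed; yaw varies. Ribs between lanes reach 24 mm above the desk.
- slide_1 (a joint): slide of the left, y +64 mm lane, m along station +x: 0 out at the front, 0.038 fully in. A spring drives it back to 0 (2.4 N at 0, 5.5 N fully in; pushing slowly takes up to 9 N). Beyond about 0.022 the stop pin pops up behind its tooth; pushed to about 0.033 and let go, it springs back to about 0.022 and stays latched. Let go earlier it returns to 0. Pushing a latched slide again does no harm.
- slide_1_tab (a point): centre line of the robot-side face of slide_1's blue push tab, 65 mm above the desk; moves with the slide. The tab is an upright plate 36 wide (y), 8 thick (x), top edge 90 mm above the desk, 28 mm clear of the next tab; nothing tall in front of it. The slide's tube stands 66 mm behind this face (station +x).
- slide_2 (a joint): slide of the middle, y 0 lane, m along station +x: 0 out at the front, 0.038 fully in. A spring drives it back to 0 (2.4 N at 0, 5.5 N fully in; pushing slowly takes up to 9 N). Beyond about 0.022 the stop pin pops up behind its tooth; pushed to about 0.033 and let go, it springs back to about 0.022 and stays latched. Let go earlier it returns to 0. Pushing a latched slide again does no harm.
- slide_2_tab (a point): centre line of the robot-side face of slide_2's blue push tab, 65 mm above the desk; moves with the slide. The tab is an upright plate 36 wide (y), 8 thick (x), top edge 90 mm above the desk, 28 mm clear of the next tab; nothing tall in front of it. The slide's tube stands 66 mm behind this face (station +x).
- slide_3 (a joint): slide of the right, y -64 mm lane, m along station +x: 0 out at the front, 0.038 fully in. A spring drives it back to 0 (2.4 N at 0, 5.5 N fully in; pushing slowly takes up to 9 N). Beyond about 0.022 the stop pin pops up behind its tooth; pushed to about 0.033 and let go, it springs back to about 0.022 and stays latched. Let go earlier it returns to 0. Pushing a latched slide again does no harm.
- slide_3_tab (a point): centre line of the robot-side face of slide_3's blue push tab, 65 mm above the desk; moves with the slide. The tab is an upright plate 36 wide (y), 8 thick (x), top edge 90 mm above the desk, 28 mm clear of the next tab; nothing tall in front of it. The slide's tube stands 66 mm behind this face (station +x).
- purple_tube_1: purple-capped blood tube, 13 mm across (cap 16), 76 tall, loose in the socket of one of the three slides (any lane); origin at the middle of its foot, 15 mm above the desk; top 91 mm above the desk. Its lane is the one whose y in the station's frame it shares.
- purple_tube_2: purple-capped blood tube, 13 mm across (cap 16), 76 tall, loose in the socket of one of the three slides (any lane); origin at the middle of its foot, 15 mm above the desk; top 91 mm above the desk. Its lane is the one whose y in the station's frame it shares.
- yellow_tube: yellow-capped blood tube, 13 mm across (cap 16), 76 tall, loose in the socket of one of the three slides (any lane); origin at the middle of its foot, 15 mm above the desk; top 91 mm above the desk. Its lane is the one whose y in the station's frame it shares.
- reagent_bottle: bystander: square white bottle, 44 x 44 x 83 mm; origin at the middle of its underside
- ink_pad: bystander: round rose-coloured tin, 48 across, 32 high; origin at the middle of its underside
- staple_box: bystander: small red and white carton, 36 x 52 x 26 mm; origin at the middle of its underside

How it is judged (in metres and radians):
At the end, for the whole second after the job is handed in: Both purple-capped tubes stand in slides latched at mid travel (slide 18 to 26 mm in), the yellow-capped tube in a slide at the front (under 3 mm in); all tubes seated, tilted under 0.2 rad and at rest; bottle, tin and carton within 20 mm of where they stood (x of purple_tube_1 in the frame of station between 0.013 and 0.021 m and x of purple_tube_2 in the frame of station between 0.013 and 0.021 m and x of yellow_tube in the frame of station between -0.009 and 0 m and z of purple_tube_1 in the frame of station between 0.005 and 0.022 m and angle between each of purple_tube_1, purple_tube_2, yellow_tube's own z axis and vertical below 0.2 rad and linear speed of each of purple_tube_1, purple_tube_2, yellow_tube below 0.02 m/s and z of purple_tube_2 in the frame of station between 0.005 and 0.022 m and z of yellow_tube in the frame of station between 0.005 and 0.022 m and (value of joint slide_1 below 0.003 m or value of joint slide_1 between 0.018 and 0.026 m) and velocity of joint slide_1 between -0.01 and 0.01 m/s and (value of joint slide_2 below 0.003 m or value of joint slide_2 between 0.018 and 0.026 m) and velocity of joint slide_2 between -0.01 and 0.01 m/s and (value of joint slide_3 below 0.003 m or value of joint slide_3 between 0.018 and 0.026 m) and velocity of joint slide_3 between -0.01 and 0.01 m/s and distance of each of reagent_bottle, ink_pad, staple_box from where it was at the start of the episode below 0.02 m); the robot touches nothing.
It fails at once if a tube was touched by the robot (contact force between any of purple_tube_1, purple_tube_2, yellow_tube and the fingers above 0.5 N or contact force between any of purple_tube_1, purple_tube_2, yellow_tube and the arm above 0.5 N).
It fails at once if a tube was lifted (z of any of purple_tube_1, purple_tube_2, yellow_tube in the frame of station above 0.03 m).
It fails at once if the yellow-capped tube's slide was pushed in (more than 8 mm) (distance of yellow_tube from where it was at the start of the episode above 0.008 m).
It fails at once if a thing standing around was shifted by more than 20 mm (distance of any of reagent_bottle, ink_pad, staple_box from where it was at the start of the episode above 0.02 m).
It also fails if it takes over 48 s, if anything falls off the work surface, if the arm or the gripper's body presses on something with over 40 N, if the wrist force passes 120 N, or if a joint passes its speed limit or range.

## Working session

There is one attempt and no reset: what is moved stays moved. The work goes in short steps, Python scripts to look and compute and a tool call to move; the robot and the scene stay as the last step left them, time stands still between calls to the robot, and variables do not carry over. Pictures are saved under pics/ and viewed, at most 10 in all, crops included, and the job is handed in when it is done.

Besides the shell and the picture viewer there is one more tool, called after ">>>" as name(argument=value, ...), one argument or row to a line, values as JSON. send_rows: Moves the arm, as the interface text tells. Its arguments: {"type":"object","properties":{"targets":{"type":"string"},"grip_force":{"type":"number"}},"required":["targets"]}

```bash
mkdir -p pics; python3 - <<'E'
from workcell import env, eyes
import cv2,numpy as np
for n in("scene","top"):
    f=eyes.grab_frame(n); cv2.imwrite(f"pics/{n}0.png",f["image"])
    print(n,{k:v for k,v in f.items() if k!="image"})
print(env.state())
E
```

```text
scene {'fovy': 44.51580398389262, 'cx': 262.02514823493726, 'cy': 197.48285804922085, 'eye': array([ 23.40752279, 492.21655513, 937.23332925]), 'attitude': array([ 3.96494253e+01,  5.94103944e-02, -1.41745022e+02])}
top {'fovy': 54.631839265575415, 'cx': 256.7411789130748, 'cy': 199.99017712937552, 'eye': array([ 242.40293346,  -86.91726296, 1105.96881835]), 'attitude': array([ 12.59306085,  -0.27986014, -88.98729199])}
{'time_s': 0.1, 'qpos': array([-6.54313026e+01,  1.83493314e+01,  8.96986015e+01, -1.86309822e-03,
        7.20443569e+01, -1.14663076e+00]), 'qvel': array([ 0.02551841, -0.06423339, -0.13956014,  0.00772027, -0.03006172,
        0.00816029]), 'effort': array([-7.96922923e-04, -4.13332880e+01, -2.32511401e+01,  7.29344389e-02,
        4.21918184e-02, -6.66433198e-05]), 'ee_pos': array([ 249.29196943, -517.65415109,  213.19630956]), 'ee_rot': array([-1.79907693e+02, -7.57478047e-05,  2.57159039e+01]), 'force': array([ 0.28196732, -0.28493793, -0.16467242]), 'torque': array([-0.03854636, -0.03041549,  0.01812427]), 'gripper_force': 0.0, 'gripper_width': 90.91976673104728}
```

View pics/top0.png

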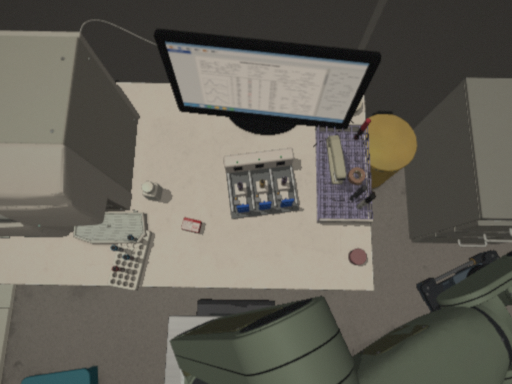

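View pics/scene0.png

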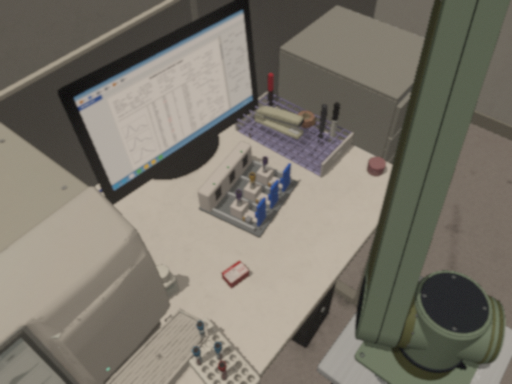

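```bash
cat > h.py <<'E'
from workcell import env, eyes
import cv2,numpy as np
from scipy.spatial.transform import Rotation as R
def rays(f,px):
    px=np.atleast_2d(px).astype(float); h=f["image"].shape[0]
    fl=h/2/np.tan(np.radians(f["fovy"]/2))
    d=np.c_[(px[:,0]-f["cx"])/fl,-(px[:,1]-f["cy"])/fl,-np.ones(len(px))]
    return R.from_euler("xyz",f["attitude"],degrees=True).apply(d)
def plane(f,px,z):
    d=rays(f,px); return f["eye"]+d*((z-f["eye"][2])/d[:,2])[:,None]
def tri(f,p,g,q):
    a,b=rays(f,p)[0],rays(g,q)[0]
    s=np.linalg.lstsq(np.c_[a,-b],g["eye"]-f["eye"],rcond=None)[0]
    A,B=f["eye"]+a*s[0],g["eye"]+b*s[1]
    return (A+B)/2,np.linalg.norm(A-B)
def blobs(f,lo,hi,amin=20):
    m=cv2.inRange(cv2.cvtColor(f["image"],cv2.COLOR_BGR2HSV),lo,hi)
    c=[k for k in cv2.findContours(m,cv2.RETR_EXTERNAL,cv2.CHAIN_APPROX_NONE)[0] if cv2.contourArea(k)>=amin]
    return sorted(c,key=lambda k:k[:,0,0].mean())
E
python3 - <<'E'
from h import *
F={n:eyes.grab_frame(n) for n in("top","scene")}
C={}
for n,f in F.items():
    C[n]=[]
    for k in blobs(f,(105,130,50),(130,255,255),20):
        x,y,w,h=cv2.boundingRect(k);c=k[:,0].mean(0)
        if 200<c[0]<310 and 140<c[1]<230: C[n].append(c);print(n,c,(x,y,w,h),cv2.contourArea(k),plane(f,c,65).round(1))
s=C["scene"]
for a,b in zip(C["top"],s): print(tri(F["top"],a,F["scene"],b))
a=cv2.resize(F["top"]["image"][140:225,215:305],None,fx=6,fy=6)
b=cv2.resize(F["scene"]["image"][140:240,190:300],None,fx=5,fy=5)
cv2.imwrite("pics/c_top.png",a);cv2.imwrite("pics/c_sc.png",b)
E
```

```text
top [242.74193548 207.90322581] (237, 205, 12, 7) 54.5 [[451.1 -48.3  65. ]]
top [264.56666667 205.        ] (259, 202, 12, 7) 53.0 [[ 460.7 -110.5   65. ]]
top [286.70967742 202.32258065] (281, 199, 13, 8) 54.5 [[ 469.8 -173.9   65. ]]
scene [260.29268293 208.58536585] (256, 199, 8, 19) 62.5 [[453.8 -45.5  65. ]]
scene [273.28888889 192.46666667] (269, 182, 9, 22) 67.5 [[ 459.9 -104.3   65. ]]
scene [285.48717949 175.53846154] (281, 166, 8, 19) 62.5 [[ 469.7 -167.5   65. ]]
(array([453.25313013, -47.52744496,  62.4960972 ]), np.float64(3.504687602698473))
(array([ 463.36693278, -110.38770714,   56.41949599]), np.float64(1.7484761871809273))
(array([ 472.73690789, -174.13173244,   56.687598  ]), np.float64(2.441655205120946))
```

View pics/c_top.png

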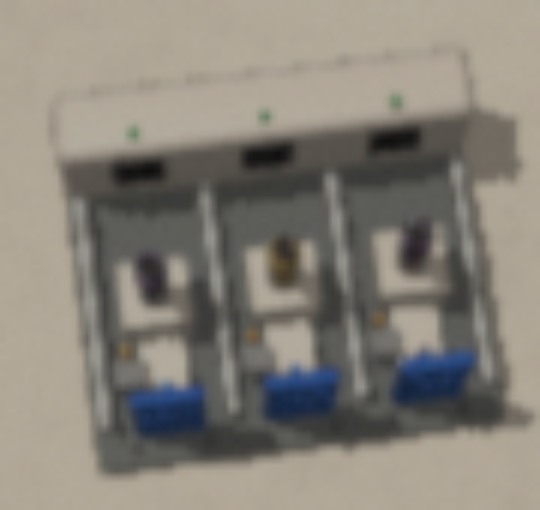

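View pics/c_sc.png

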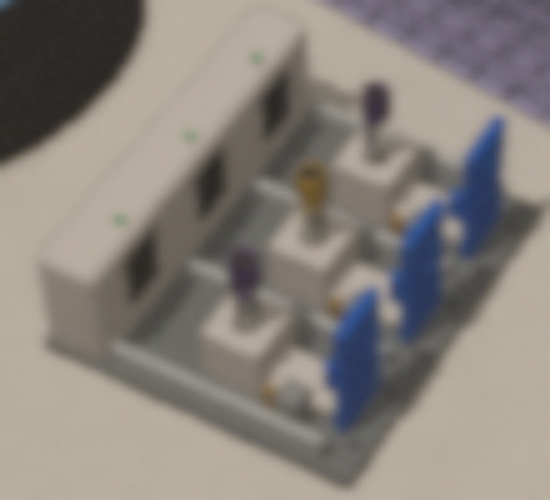

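The crops show purple caps in the left lane (top-crop 150,275) and right lane (415,245), and yellow in the middle (285,260). The tabs are at about (452,-48), (461,-110) and (470,-174), which gives a station yaw of about 8.5°. I'll go to the right tab first.

>>> send_rows(
  targets="0.015 -0.012 0 0 0 1 0;0.041 -0.032 0 0 0 2.5 0;0.070 -0.055 0 0 0 4 0;0.100 -0.078 0 0 0 6 0;0.130 -0.102 0 0 0 8 0;0.160 -0.125 0 0 0 10 0;0.190 -0.149 0 0 0 12 0;0.220 -0.172 0 0 0 14 0;0.248 -0.194 0 0 0 15.5 0;0.272 -0.213 0 0 0 16.5 0;0.288 -0.225 0 0 0 17 0;0.295 -0.231 0 0 0 17.2 0",
)

```text
time_s: 1.2
ee_pos: [415.8, -179.7, 213.9]
ee_rot: [-180.0, -0.0, 8.7]
force: [-0.3, -0.6, 0.1]
gripper_width: 14.4
gripper_force: 0.0
```

>>> send_rows(
  targets="0 0 0.015 0 0 0 0;0 0 0.035 0 0 0 0;0 0 0.055 0 0 0 0;0 0 0.075 0 0 0 0;0 0 0.095 0 0 0 0;0 0 0.11 0 0 0 0;0 0 0.12 0 0 0 0;0 0 0.12 0 0 0 0;0 0 0.12 0 0 0 0",
)

```text
time_s: 1.95
ee_pos: [414.7, -182.4, 93.7]
ee_rot: [-180.0, 0.1, 8.5]
force: [-0.1, -0.5, 0.4]
gripper_width: 0.4
gripper_force: 0.0
```

```bash
python3 - <<'E'
from h import *
f=eyes.grab_frame("wrist");cv2.imwrite("pics/w1.png",f["image"]);print(f["eye"],f["attitude"],f["fovy"])
s=env.state();print(s["ee_pos"],s["ee_rot"],s["gripper_width"],s["force"])
for k in blobs(f,(105,130,40),(130,255,255),100):
    print(cv2.boundingRect(k)); 
    p=k[:,0];
    # top edge corners at z=90
    print(plane(f,cv2.boxPoints(cv2.minAreaRect(k)),90).round(0)[:,:2].tolist(), cv2.boxPoints(cv2.minAreaRect(k)).round().tolist())
E
```

```text
[ 479.85018238 -172.23531765  264.56885172] [-1.35004960e+01 -5.21198633e-02 -8.14675497e+01] 63.27087953586379
[ 415.23232216 -182.53239383   94.31369861] [ 1.79971251e+02 -1.91719082e-02  8.49006510e+00] 0.3513434814673312 [-0.24997573 -0.84163748  0.89555386]
(0, 100, 195, 36)
[[450.0, -35.0], [469.0, -36.0], [484.0, -139.0], [466.0, -141.0]] [[0.0, 135.0], [0.0, 100.0], [194.0, 100.0], [194.0, 135.0]]
(223, 101, 63, 35)
[[486.0, -154.0], [491.0, -187.0], [473.0, -190.0], [468.0, -157.0]] [[223.0, 101.0], [285.0, 101.0], [285.0, 135.0], [223.0, 135.0]]
```

View pics/w1.png

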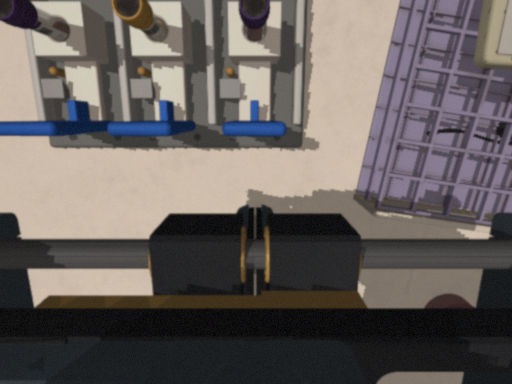

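The wrist view shows the tabs square to the tool, with their front edges at row ~133. The right tab is centred at column 254, directly ahead of the fingers. Its face is about 40 mm beyond the fingertips, so I'll descend and approach.

>>> send_rows(
  targets="0 0 0.012 0 0 0 0;0 0 0.028 0 0 0 0;0 0 0.036 0 0 0 0;0 0 0.036 0 0 0 0;0.01 0 0.036 0 0 0 0;0.02 0 0.036 0 0 0 0;0.028 0 0.036 0 0 0 0;0.033 0 0.036 0 0 0 0;0.036 0 0.036 0 0 0 0;0.036 0 0.036 0 0 0 0",
)

```text
time_s: 2.83
ee_pos: [451.5, -176.5, 58.1]
ee_rot: [180.0, -0.0, 8.6]
force: [0.7, 0.1, -0.1]
gripper_width: 0.5
gripper_force: 0.0
```

>>> send_rows(
  targets="0.002 0 0 0 0 0 0;0.004 0 0 0 0 0 0;0.006 0 0 0 0 0 0;0.008 0 0 0 0 0 0;0.010 0 0 0 0 0 0;0.012 0 0 0 0 0 0;0.012 0 0 0 0 0 0",
)

```text
time_s: 3.42
ee_pos: [461.8, -174.7, 57.9]
ee_rot: [-180.0, 0.1, 8.5]
force: [-3.4, -0.2, 2.1]
gripper_width: 0.0
gripper_force: 1.8
```

```bash
cat >> h.py <<'E'
def tabs():
    f=eyes.grab_frame("wrist"); s=env.state(); print("tcp",s["ee_pos"].round(1),s["force"].round(1))
    u=np.array([np.cos(np.radians(8.5)),np.sin(np.radians(8.5))])
    m=cv2.inRange(cv2.cvtColor(f["image"],cv2.COLOR_BGR2HSV),(105,130,40),(130,255,255))
    for y,n in ((-48,"left"),(-110.5,"mid"),(-174,"right")):
        # back edge at top z=90, sampled on columns of each lane
        ys,xs=np.nonzero(m)
        if not len(xs): continue
        P=plane(f,np.c_[xs,ys],90)[:,:2]; v=P@np.array([-u[1],u[0]]); t=P@u
        v0=np.array([461-.148*(y+110.5),y])@np.array([-u[1],u[0]])
        k=(abs(v-v0)<16)
        if k.sum()>20:
            e=[t[k&(abs(v-v0-o)<1.5)].max() for o in(-11,11) if (k&(abs(v-v0-o)<1.5)).any()]
            print(n,"back edge t",np.round(e,1),"tcp t",round(s["ee_pos"][:2]@u,1))
E
python3 -c "from h import *;tabs()"
```

```text
tcp [ 462.  -174.7   57.9] [-3.  -0.3  1.5]
left back edge t [456.2] tcp t 431.1
mid back edge t [464.3 464.3] tcp t 431.1
right back edge t [470.  470.4] tcp t 431.1
```

>>> send_rows(
  targets="0.003 0 0 0 0 0 0;0.006 0 0 0 0 0 0;0.009 0 0 0 0 0 0;0.012 0 0 0 0 0 0;0.015 0 0 0 0 0 0;0.018 0 0 0 0 0 0;0.020 0 0 0 0 0 0;0.022 0 0 0 0 0 0;0.024 0 0 0 0 0 0;0.026 0 0 0 0 0 0;0.028 0 0 0 0 0 0;0.028 0 0 0 0 0 0",
)

```text
time_s: 4.47
ee_pos: [489.7, -170.5, 57.8]
ee_rot: [-180.0, 0.1, 8.5]
force: [-5.5, 0.2, 2.6]
gripper_width: 0.7
gripper_force: 2.8
```

```bash
python3 -c "from h import *;tabs()"
```

```text
tcp [ 489.7 -170.5   57.8] [-5.  -1.   2.6]
mid back edge t [474.1 474.1] tcp t 459.1
right back edge t [498.2 498.6] tcp t 459.1
```

>>> send_rows(
  targets="0.001 0 0 0 0 0 0;0.002 0 0 0 0 0 0;0.002 0 0 0 0 0 0;-0.002 0 0 0 0 0 0;-0.008 0 0 0 0 0 0;-0.016 0 0 0 0 0 0;-0.026 0 0 0 0 0 0;-0.038 0 0 0 0 0 0;-0.055 0 0 0 0 0 0;-0.068 0 0 0 0 0 0;-0.076 0 0 0 0 0 0;-0.076 0 0 0 0 0 0",
)

```text
time_s: 5.52
ee_pos: [413.4, -182.1, 58.1]
ee_rot: [-180.0, 0.0, 8.4]
force: [0.7, 0.4, -0.5]
gripper_width: 0.1
gripper_force: 0.0
```

```bash
python3 -c "from h import *;tabs()"
```

```text
tcp [ 414.8 -182.3   58.3] [-0.4 -0.2  1.2]
left back edge t [] tcp t 383.3
mid back edge t [447.  447.4] tcp t 383.3
right back edge t [468.5 468.5] tcp t 383.3
```

The right slide sits about 21.5 mm in, so it's latched. Next is the left tab, 128 mm along tool -y.

>>> send_rows(
  targets="0 -0.010 0 0 0 0 0;0 -0.028 0 0 0 0 0;0 -0.050 0 0 0 0 0;0 -0.075 0 0 0 0 0;0 -0.098 0 0 0 0 0;0 -0.116 0 0 0 0 0;0 -0.126 0 0 0 0 0;0 -0.128 0 0 0 0 0;0 -0.128 0 0 0 0 0;0 -0.128 0 0 0 0 0",
)

```text
time_s: 6.4
ee_pos: [396.8, -55.7, 58.1]
ee_rot: [180.0, -0.0, 8.5]
force: [-0.5, -0.4, -0.2]
gripper_width: 0.4
gripper_force: 0.0
```

```bash
python3 - <<'E'
from h import *
tabs()
f=eyes.grab_frame("wrist");cv2.imwrite("pics/w2.png",f["image"])
E
```

```text
tcp [396.7 -55.9  58. ] [-0.6  1.   0.4]
left back edge t [447.5 447.5] tcp t 384.1
mid back edge t [462.5 447.6] tcp t 384.1
```

View pics/w2.png

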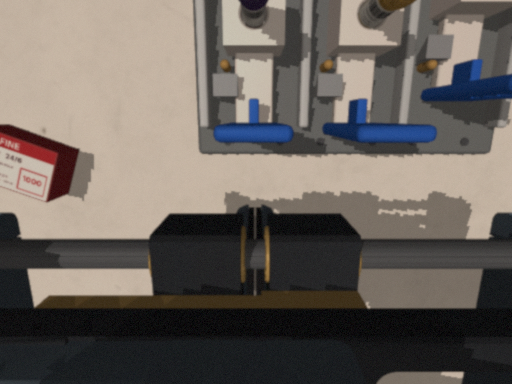

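The left tab is centred at column 253 with its front edge at row ~142, in line with the fingers. The right tab is visibly further in. I'll push as before.

>>> send_rows(
  targets="0.010 0 0 0 0 0 0;0.022 0 0 0 0 0 0;0.031 0 0 0 0 0 0;0.037 0 0 0 0 0 0;0.040 0 0 0 0 0 0;0.042 0 0 0 0 0 0;0.044 0 0 0 0 0 0;0.046 0 0 0 0 0 0;0.048 0 0 0 0 0 0;0.048 0 0 0 0 0 0",
)

```text
time_s: 7.33
ee_pos: [442.3, -48.4, 57.6]
ee_rot: [-180.0, 0.2, 8.5]
force: [-1.9, -1.3, -0.8]
gripper_width: 0.4
gripper_force: 1.8
```

>>> send_rows(
  targets="0.003 0 0 0 0 0 0;0.006 0 0 0 0 0 0;0.009 0 0 0 0 0 0;0.012 0 0 0 0 0 0;0.015 0 0 0 0 0 0;0.018 0 0 0 0 0 0;0.020 0 0 0 0 0 0;0.022 0 0 0 0 0 0;0.024 0 0 0 0 0 0;0.026 0 0 0 0 0 0;0.028 0 0 0 0 0 0;0.028 0 0 0 0 0 0",
)

```text
time_s: 8.33
ee_pos: [469.8, -44.2, 57.6]
ee_rot: [-180.0, 0.2, 8.5]
force: [-4.9, -1.6, 1.6]
gripper_width: 0.4
gripper_force: 2.6
```

>>> send_rows(
  targets="0.001 0 0 0 0 0 0;0.002 0 0 0 0 0 0;0.002 0 0 0 0 0 0;-0.002 0 0 0 0 0 0;-0.008 0 0 0 0 0 0;-0.016 0 0 0 0 0 0;-0.026 0 0 0 0 0 0;-0.038 0 0 0 0 0 0;-0.055 0 0 0 0 0 0;-0.068 0 0 0 0 0 0;-0.076 0 0 0 0 0 0;-0.076 0 0 0 0 0 0",
)

```text
time_s: 9.33
ee_pos: [394.4, -55.4, 58.2]
ee_rot: [-180.0, -0.0, 8.5]
force: [-0.2, 0.2, -0.2]
gripper_width: 0.1
gripper_force: 0.0
```

```bash
python3 - <<'E'
from h import *
tabs()
f=eyes.grab_frame("wrist");cv2.imwrite("pics/w3.png",f["image"])
E
```

```text
tcp [396.  -55.5  58.4] [ 0.  -0.9 -0.2]
left back edge t [468.5 468.5] tcp t 383.5
mid back edge t [461.8 447.4] tcp t 383.5
```

View pics/w3.png

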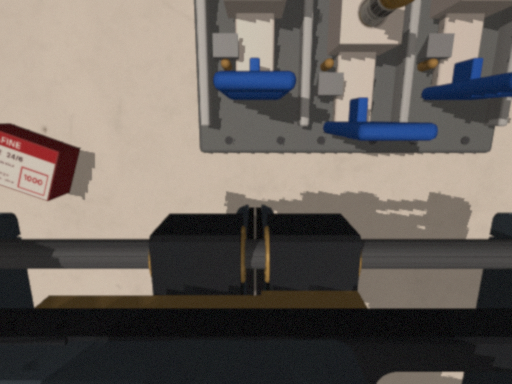

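The left tab has moved from row 133 to row 82, about 21 mm in, and the right tab is still latched. The middle tab is still at the front at row 131. The fingers are clear, so I'm handing in.

```bash
python3 -c "
from workcell import env
print(env.job_done())"
```

```text
the job is handed in; nothing more can be done
None
```

Both purple-capped tubes' slides (left and right lanes) measure about 21 mm in, so they look latched. The yellow-capped tube's slide (middle) is still out at the front, and I handed the job in with the arm clear; the hand-in gave no verdict.

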